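# Unlock the spring-collar chuck, take out the head and clip up the driver bars

### The arm

A 7-joint arm with a two-finger parallel gripper is mounted at the origin on the work surface. World frame = base frame: x ahead of the robot, y to its left, z up, the work surface at z = 0. Lengths are in m, angles in rad, forces in N, time in s.
With the tool pointing down it reaches from about 0.35 to 0.9 m from the base axis. Payload 19.9 kg.
Tool frame: the origin (TCP) lies midway between the tips of the shut fingers; the grasp point (between the pads) lies 19 mm behind it (pinch_z is the distance from the TCP to the grasp point, in m); z points along the fingers, y is the line along which they close (so a half turn about z gives the same grasp; the last joint's range is limited). The gripper opens to 94 mm and grips with 3 to 60 N. Pads are 16 mm wide; open, the fingers measure 119 mm over their backs; the gripper's body (75 mm by 177 mm) begins 78 mm behind the grasp point.
Start: joints at [1.23, 0.417, -0.01, 1.614, 0.005, 1.111, -0.053], TCP at [0.184, -0.597, 0.205] pointing down, gripper open.
Joint ranges: [-2.81, 2.81], [-0.39, 2.02], [-1.27, 1.25], [0.06, 2.57], [-1.19, 4.33], [0.19, 2], [-2.82, 2.82]. Speed limits (rad/s): [1.89, 1.89, 2.39, 2.39, 3.01, 3.01, 3.01].

### API

Orientations are given as a rotation vector (axis times angle).
In Python, from cell import * gives the robot as it stands.
- The arm moves only by the tool play_rows, never from a script. Its argument "commands" is a list that holds one entry, the list of rows, each a list of 4 numbers: the shift along the tool's x, y, z in cm, then the turn about the tool's z in degrees. A call has 1 to 20 rows; each row shifts and turns the commanded pose from where the row before left it, along the tool's axes as they then stand; what a row does not reach is not made up. A row lasts 1/8 s, in which the tool goes at most 62.5 mm and 10.7 degrees, less where a joint would pass 70% of its speed; a pose out of reach is approached as far as the arm can. A call is refused whole if a number of a shift passes 6.25 or a number of a turn 10.7, either way. A call with a gripper value outside its range is refused whole. "jaw" is the closure, from 0 (fully open) to 1 (shut), set as the call begins (left out, the last holds). The fingers move at their own pace and stop on an object; "grip_force" is the grip in N (left out, the last holds). Time passes only in rows, so rows that do not move let the fingers close. It gives the time, the measured TCP pose, the force, the opening and the grip force at its end, in the units of the state.
- read_state(): the state, without advancing time (a new reading comes with each control period).
- read_camera(name): name is "scene" or "top" or "wrist"; returns the picture (420x560x3 uint8, red, green, blue); there is no depth.
- camera_info(name): a dict with "mtx" (3x3 intrinsics, pixels), "T" (4x4, takes a point from camera to world coordinates). Camera axes: x right, y down, z forward; pixel columns grow to the right and rows downward; lengths in m; the calibration is good to about 2 mm. The wrist camera is an equidistant fisheye: a pixel r from the principal point sees the ray r / f radians off the axis. A picture is of the moment at which its call begins: read the wrist's pose just before it. camera_info takes no time and is no camera call; for the wrist camera it gives the pose at the moment of the call.
- hand_in(): hands the job in; it is judged then, once.
Trained networks look in the newest picture that a camera, given by its name, has taken for a name from the list of things; names that differ only in an ending like _2 or _b are one class to them, and where a whole thing is asked for, a point or a joint stands for the part that bears it (a point fixed in the world has none). Each returns a list of dicts, best first, with "score" (0 to 1); they miss things now and then, are a little off and sometimes report something else, mostly with a low value. They report only what shows in the picture. A call takes as long as a camera call. They do not tell look-alikes from the thing itself.
- boxes_of(thing, camera): "bbox" ([left, top, right, bottom] as shares, 0 to 1, of the picture: columns of its width, rows of its height, round what is visible of it).
- regions_of(thing, camera): "region" (420x560 bool, what is visible of it) and "bbox" ([left, top, right, bottom] as shares, 0 to 1, of the picture: columns of its width, rows of its height, round what is visible of it).
- pinpoint(thing, camera): "position" ([column, row] as shares, 0 to 1, of the picture: columns of its width, rows of its height: a listed point, or the origin of a listed thing).
The state is a dict: "t": time; "joint_positions": joint angles; "joint_vel": joint speeds; "joint_torque": joint torques, N m; "ee_pos": TCP position; "eef_rot": TCP orientation; "force": force on the tool from outside, world axes, zero at the start; "ft_torque": the same for the moment, N m; "width": opening from 0.0 (shut) to 1.0 (fully open); "grip_force": force on a finger pad.
Only numpy, scipy, OpenCV 4.12 (cv2) and the standard library are available. Lean on these libraries where they do the work, as an engineer would, in place of code of your own. Each camera call takes 0.05 s, during which the arm holds its last target. There are 200 camera calls.

### The job

Strip down the nut-runner station: pull up the chuck's spring collar and turn it to its open seat, take the nut-runner head out and leave it lying or standing inside the empty blue parts tray, then turn the collar of the empty chuck back and let it drop fully home in its locked seat. Press every loose driver bar that lies on the bench sideways into a spring clip pair of its own on the clip rack until it snaps fully home, centred across both rails. Leave the LED module, the screw bin and the electric screwdriver where they are.

Things in the scene. Friction and masses are not known exactly. Their poses are not given: they have to be found in the camera images.
- chuck: Fixed bench spindle: grey housing 110 x 110 x 50 mm with an upright steel nose (40 mm wide, to 100 mm above the bench) that holds the head. Origin on the bench under the spindle axis. On the housing a white bar, on the -x side, marks the collar's locked seat, a white dot 66 degrees further counter-clockwise (from above) the open seat; a small dark pointer at the collar's foot shows where it is.
- collar (a joint): Turn of the aluminium spring collar about the upright axis, rad, counter-clockwise from above. 0 = locked seat, 1.15 = open seat; stops at -0.10 and 1.22; drops into the locked seat below 0.06, into the open seat above 0.99. Between the seats it turns only while lifted more than 12 mm, and then easily.
- collar_lift (a joint): Lift of the collar above its lowest (locked) position, m, 0 to 0.022. A spring and its weight pull it down (about 5 N at rest, 9 N at 14 mm). 0 in the locked seat; in the open seat it rests on a ledge 6 mm up.
- collar_top (a point): Centre of the collar's top rim, 115 mm above the bench when locked; moves with the collar: a round sleeve 50 mm in diameter, 45 mm tall below this point, gripped across its diameter from above with the finger tips 20 to 30 mm below the rim. The head stands 33 mm above the rim. Two claws in the rim overlie the head's ears when locked and clear them at the open seat.
- seat (a point): Bottom of the chuck's bore, on the spindle axis, 70 mm above the bench: the head's foot rests here while it is in the chuck.
- head: Nut-runner head: steel cylinder 24 mm in diameter, 78 mm long, 0.2 kg, with two flat ears (38 mm across both, 10 wide, 6 thick) 31 to 37 mm from its foot. Origin at the centre of its foot, z towards its top. Starts upright in the chuck, 30 mm deep; with the collar at the open seat 27 mm stand above the collar; take it there and lift it straight up, more than 40 mm.
- head_mid (a point): Middle of the head's axis, 39 mm from its foot.
- tray: Empty blue open parts tray, fixed, 120 mm along its x, 150 mm along its y, 35 mm high, walls and floor 4 mm. Origin at the centre of its underside.
- rack: Fixed clip rack: two aluminium rails along its y, 14 mm wide, 250 mm long, tops 34 mm above the bench, centre lines at rack x = -40 and +40 mm; open between but for a 10 mm high tie at either end. Five pairs of black sprung clips open upward, at y = -100, -50, 0, 50, 100 mm: a bar lies across both rails, along x, its square grip between them. Origin on the bench at its centre.
- clip1 (a point): Clip pair 1, at rack y = -100 mm: where the centre of a bar lies when snapped home, 40 mm above the bench. The jaws stand to 54 mm above the bench; pressing a bar straight down past them takes about 8 to 14 N; a bar within 3 mm sideways centres itself.
- clip2 (a point): Clip pair 2, at rack y = -50 mm: where the centre of a bar lies when snapped home, 40 mm above the bench. The jaws stand to 54 mm above the bench; pressing a bar straight down past them takes about 8 to 14 N; a bar within 3 mm sideways centres itself.
- clip3 (a point): Clip pair 3, at rack y = 0 mm: where the centre of a bar lies when snapped home, 40 mm above the bench. The jaws stand to 54 mm above the bench; pressing a bar straight down past them takes about 8 to 14 N; a bar within 3 mm sideways centres itself.
- clip4 (a point): Clip pair 4, at rack y = 50 mm: where the centre of a bar lies when snapped home, 40 mm above the bench. The jaws stand to 54 mm above the bench; pressing a bar straight down past them takes about 8 to 14 N; a bar within 3 mm sideways centres itself.
- clip5 (a point): Clip pair 5, at rack y = 100 mm: where the centre of a bar lies when snapped home, 40 mm above the bench. The jaws stand to 54 mm above the bench; pressing a bar straight down past them takes about 8 to 14 N; a bar within 3 mm sideways centres itself.
- bar1: Loose driver bar (3 to 5 of these are present), all alike: 140 mm long steel shaft 12 mm in diameter, with a black square grip 14 x 14 x 40 mm about its middle, 0.14 kg. Origin at its centre, x along its length; 7 mm above the bench when it lies there; either end may point either way in the clips.
- bar2: Loose driver bar (3 to 5 of these are present), all alike: 140 mm long steel shaft 12 mm in diameter, with a black square grip 14 x 14 x 40 mm about its middle, 0.14 kg. Origin at its centre, x along its length; 7 mm above the bench when it lies there; either end may point either way in the clips.
- bar3: Loose driver bar (3 to 5 of these are present), all alike: 140 mm long steel shaft 12 mm in diameter, with a black square grip 14 x 14 x 40 mm about its middle, 0.14 kg. Origin at its centre, x along its length; 7 mm above the bench when it lies there; either end may point either way in the clips.
- bar4: Loose driver bar (3 to 5 of these are present), all alike: 140 mm long steel shaft 12 mm in diameter, with a black square grip 14 x 14 x 40 mm about its middle, 0.14 kg. Origin at its centre, x along its length; 7 mm above the bench when it lies there; either end may point either way in the clips.
- bar5: Loose driver bar (3 to 5 of these are present), all alike: 140 mm long steel shaft 12 mm in diameter, with a black square grip 14 x 14 x 40 mm about its middle, 0.14 kg. Origin at its centre, x along its length; 7 mm above the bench when it lies there; either end may point either way in the clips.
- led_module: Bystander: black LED module slab 160 x 160 x 18 mm lying on the bench, origin under its centre.
- screw_bin: Bystander: small blue bin of screws 100 x 75 x 50 mm, origin under its centre.
- screwdriver: Bystander: orange electric screwdriver, 230 mm long, 40 mm thick, lying along its y, origin under its middle.
Things that resemble listed ones, but are neither listed nor needed, are in the scene too. Leave any green or turquoise look-alike of the bar3 alone.

How it is judged:
By the outcome, as a careful person would: the job done as asked, in the order asked, and still so for the second after the job is handed in, with the robot touching nothing.
Of bar1, bar2, bar3, bar4, bar5 only 3 to 5 are there at a start; the rules pass over those that are not, and their reading is None.
At some moment in a run one of bar1, bar2, bar3, bar4, bar5 may be knocked a few centimetres aside while the robot is not near it.
Once in a run the grip may slacken for a moment while it holds something.
It also fails if it takes over 210 s, if anything falls off the work surface, if the arm or the gripper's body presses on something with over 40 N, if the wrist force passes 120 N, or if a joint passes its speed limit or range.

## Working session

There is one attempt and no reset: what is moved stays moved. The work goes in short steps, Python scripts to look and compute and a tool call to move; the robot and the scene stay as the last step left them, time stands still between calls to the robot, and variables do not carry over. Pictures are saved under pics/ and viewed, at most 14 in all, crops included, and the job is handed in when it is done.

Besides the shell and the picture viewer there is one more tool, called in YAML: its name, and indented under it one key for each argument. play_rows: Moves the arm, as the interface text tells. Its arguments: {"type":"object","properties":{"commands":{"type":"array","items":{"type":"array","items":{"type":"array","items":{"type":"number"}}}},"jaw":{"type":"number"},"grip_force":{"type":"number"}},"required":["commands"]}

```bash
mkdir -p pics; ls; python3 - <<'E'
from cell import *
import cv2,numpy as np
for c in ("scene","top"):
    im=read_camera(c); cv2.imwrite(f"pics/{c}0.png",im[:,:,::-1])
    i=camera_info(c); print(c,np.round(i["mtx"],1).tolist(),np.round(i["T"],3).tolist())
s=read_state(); print(s)
E
```

```text
pics
scene [[444.5, 0.0, 278.7], [0.0, 444.5, 216.8], [0.0, 0.0, 1.0]] [[-0.462, 0.621, -0.634, 1.444], [0.887, 0.311, -0.341, 0.425], [-0.015, -0.72, -0.694, 1.128], [0.0, 0.0, 0.0, 1.0]]
top [[522.1, 0.0, 274.0], [0.0, 522.1, 211.4], [0.0, 0.0, 1.0]] [[0.018, -0.984, 0.176, 0.28], [-1.0, -0.016, 0.014, -0.088], [-0.011, -0.176, -0.984, 1.403], [0.0, 0.0, 0.0, 1.0]]
{'t': 0.1, 'joint_positions': array([ 1.23047644,  0.41794699, -0.01030537,  1.6140871 ,  0.00473141,
        1.11071184, -0.05299182]), 'joint_vel': array([-0.00038493, -0.00147539,  0.001011  , -0.00055525, -0.00020968,
        0.00052761,  0.00036421]), 'joint_torque': array([ 2.77287676e-03, -8.52587557e+01,  6.40680995e-01, -4.26693141e+01,
       -4.88421775e-02,  1.63414178e-02,  8.02744853e-05]), 'ee_pos': array([ 0.18387882, -0.59698882,  0.20487873]), 'eef_rot': array([-3.10550182e+00, -4.67527691e-01,  4.40006343e-04]), 'force': array([ 0.25091618, -0.65312479, -0.17407343]), 'ft_torque': array([0.00140615, 0.01389899, 0.03087329]), 'grip_force': 0.0, 'width': 1.0011009955495105}
```

View pics/scene0.png

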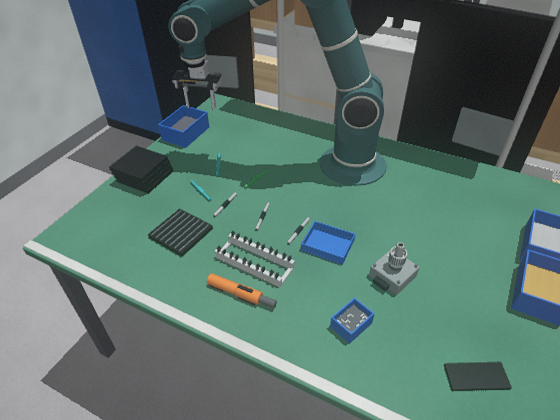

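View pics/top0.png

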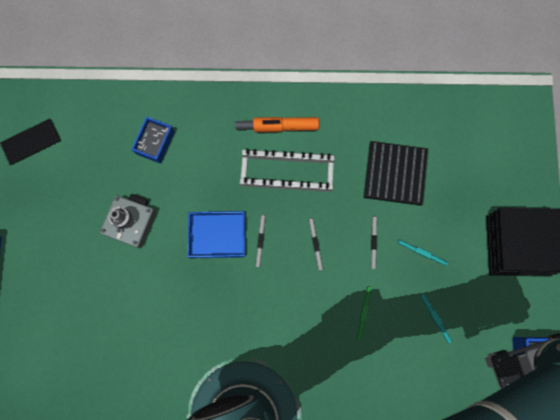

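```bash
cat > h.py <<'E'
from cell import *
import numpy as np, cv2
from scipy.spatial.transform import Rotation as R
def ray(cam,px,info=None):
    i=info or camera_info(cam); K=i["mtx"]; T=i["T"]
    x=(px[0]-K[0,2])/K[0,0]; y=(px[1]-K[1,2])/K[1,1]
    if cam=="wrist":
        r=np.hypot(x,y); d=np.array([np.sin(r)*x/max(r,1e-9),np.sin(r)*y/max(r,1e-9),np.cos(r)])
    else: d=np.array([x,y,1.])
    return T[:3,3],T[:3,:3]@d
def at(cam,px,z,info=None):
    o,d=ray(cam,px,info); return (o+d*(z-o[2])/d[2])
def pp(b): return np.array(b)*[560,420]
E
python3 - <<'E'
from h import *
for n,z in [("chuck",0),("collar_top",.115),("seat",.07),("head_mid",.109),("tray",0),("rack",0),("clip1",.04),("clip3",.04),("clip5",.04),("bar1",.007)]:
    for c in ("top","scene"):
        for p in pinpoint(n,c)[:7]:
            q=pp(p["position"]); print(n,c,round(p["score"],2),q.round(0),at(c,q,z)[:2].round(3))
for c in ("top",):
    for g in regions_of("bar1",c):
        m=g["region"].astype(np.uint8); 
        cs,_=cv2.findContours(m,0,1); r=cv2.minAreaRect(max(cs,key=len)); bp=cv2.boxPoints(r)
        e=sorted([(np.linalg.norm(bp[k]-bp[(k+1)%4]),k) for k in range(4)])
        k0=e[0][1];a=(bp[k0]+bp[(k0+1)%4])/2;b=(bp[(k0+2)%4]+bp[(k0+3)%4])/2
        A,B=at(c,a,.007),at(c,b,.007); d=B-A
        print(round(g["score"],2),np.round(r[0]),((A+B)/2).round(3),np.linalg.norm(d).round(3),np.degrees(np.arctan2(d[1],d[0])).round(1), read_camera(c)[m>0].mean(0).round() if 0 else "")
E
```

```text
chuck top 0.77 [132. 221.] [0.5   0.317]
chuck top 0.28 [118. 219.] [0.504 0.357]
chuck scene 0.56 [392. 281.] [0.511 0.326]
collar_top top 0.51 [116. 217.] [0.491 0.326]
collar_top scene 0.52 [398. 252.] [0.491 0.319]
collar_top scene 0.49 [254. 260.] [ 0.718 -0.054]
seat top 0.71 [123. 218.] [0.496 0.322]
seat scene 0.93 [400. 260.] [0.48  0.331]
head_mid top 0.59 [121. 219.] [0.485 0.315]
head_mid scene 0.41 [399. 253.] [0.489 0.324]
tray top 0.95 [216. 236.] [0.461 0.088]
tray top 0.2 [375. 239.] [ 0.46  -0.343]
tray scene 0.69 [328. 246.] [0.465 0.087]
rack top 0.93 [288. 173.] [ 0.639 -0.104]
rack scene 0.63 [256. 259.] [ 0.626 -0.106]
rack scene 0.44 [327. 247.] [0.471 0.088]
clip1 top 0.93 [267. 169.] [ 0.641 -0.049]
clip1 top 0.92 [324. 169.] [ 0.642 -0.202]
clip1 top 0.77 [286. 166.] [ 0.649 -0.1  ]
clip1 top 0.74 [307. 171.] [ 0.635 -0.155]
clip1 top 0.56 [252. 168.] [ 0.642 -0.007]
clip1 top 0.43 [287. 173.] [ 0.629 -0.102]
clip1 scene 0.94 [240. 250.] [ 0.647 -0.151]
clip1 scene 0.94 [268. 258.] [ 0.636 -0.051]
clip1 scene 0.81 [280. 265.] [ 0.643 -0.004]
clip1 scene 0.8
[... 1256 characters left out ...]
top 0.64 [316. 243.] [ 0.447 -0.184]
bar1 top 0.61 [420. 250.] [ 0.431 -0.46 ]
bar1 top 0.54 [438. 316.] [ 0.259 -0.502]
bar1 top 0.48 [371. 240.] [ 0.456 -0.331]
bar1 scene 0.58 [224. 205.] [ 0.456 -0.337]
bar1 scene 0.57 [299. 229.] [ 0.445 -0.033]
bar1 scene 0.45 [218. 166.] [ 0.263 -0.494]
bar1 scene 0.41 [257. 177.] [ 0.253 -0.309]
bar1 scene 0.4 [262. 216.] [ 0.441 -0.182]
0.84 [364. 313.] [ 0.263 -0.311  0.007] 0.132 169.2 
0.81 [423. 253.] [ 0.424 -0.467  0.007] 0.133 -116.3 
0.79 [374. 242.] [ 0.45  -0.338  0.007] 0.132 179.1 
0.62 [261. 241.] [ 0.451 -0.034  0.007] 0.139 -3.9 
0.58 [436. 318.] [ 0.256 -0.496  0.007] 0.137 -148.2 
0.56 [316. 245.] [ 0.442 -0.183  0.007] 0.135 -169.5
```

The scene view shows the chuck at about (397,265), the blue tray (328,243), the rack (256,258), steel bars with black grips at (225,205), (263,216), (299,231), two turquoise bars (200,190) and (219,163), and a green bar (257,177). The top view shows the steel bars at (374,242), (316,245), (261,241), the look-alikes at (423,253), (436,318), (364,313), the tray at (217,234) and the chuck at (122,218). A second blue tray at (185,126) in scene holds something, so it is not the one. For the bars I choose the three steel ones with black grips.

The head and collar have no rival. First I align the tool with the world axes, so that tool x = +x and tool y = -y.

play_rows:
  commands:
    - [[0,0,-3,8.5],[0,0,-3,8.5],[4.4,-4.1,0,0],[4.4,-4.1,0,0],[4.4,-4.1,0,0],[4.4,-4.1,0,0],[4.4,-4.1,0,0],[0,-6.2,0,0],[0,-6,0,0],[0,0,0,0]]

```text
t: 2.4
ee_pos: [0.4039, -0.2662, 0.266]
eef_rot: [3.141, 0.012, 0.001]
force: [-0.1, -0.7, 1.2]
width: 1.003
grip_force: 0.0
```

```bash
python3 - <<'E'
from h import *
s=read_state(); print(s["ee_pos"],s["eef_rot"],s["joint_positions"].round(2))
I=camera_info("wrist"); im=read_camera("wrist"); cv2.imwrite("pics/w1.png",im[:,:,::-1]); print(np.round(I["T"],3).tolist(),I["mtx"].round(1).tolist())
im2=read_camera("scene")
a=cv2.resize(im2[120:320,120:440],None,fx=2.5,fy=2.5,interpolation=2); cv2.imwrite("pics/sc1.png",a[:,:,::-1])
for n,z in [("bar1",.007),("rack",0),("clip1",.04)]:
    for p in pinpoint(n,"wrist")[:7]:
        q=pp(p["position"]); print(n,round(p["score"],2),q.round(0),at("wrist",q,z,I)[:2].round(3))
E
```

```text
[ 0.4039261  -0.2662103   0.26604152] [3.14133282e+00 1.15378188e-02 1.20441626e-03] [ 0.68  0.11 -0.18  1.87  0.02  1.16 -1.06]
[[0.007, -0.965, -0.26, 0.48], [-1.0, -0.006, -0.002, -0.266], [0.001, 0.26, -0.965, 0.446], [0.0, 0.0, 0.0, 1.0]] [[325.2, 0.0, 282.7], [0.0, 325.2, 208.6], [0.0, 0.0, 1.0]]
bar1 0.85 [336. 147.] [ 0.449 -0.338]
bar1 0.83 [428. 269.] [ 0.263 -0.5  ]
bar1 0.81 [123. 147.] [ 0.453 -0.033]
bar1 0.81 [307. 272.] [ 0.263 -0.305]
bar1 0.79 [424. 164.] [ 0.43  -0.471]
bar1 0.75 [219. 150.] [ 0.443 -0.179]
rack 0.79 [167.  17.] [ 0.642 -0.101]
rack 0.67 [233.   1.] [ 0.657 -0.196]
clip1 0.96 [126.  12.] [ 0.644 -0.054]
clip1 0.9 [95. 15.] [ 0.651 -0.001]
clip1 0.88 [233.   3.] [ 0.638 -0.203]
clip1 0.19 [336. 144.] [ 0.454 -0.333]
```

View pics/w1.png

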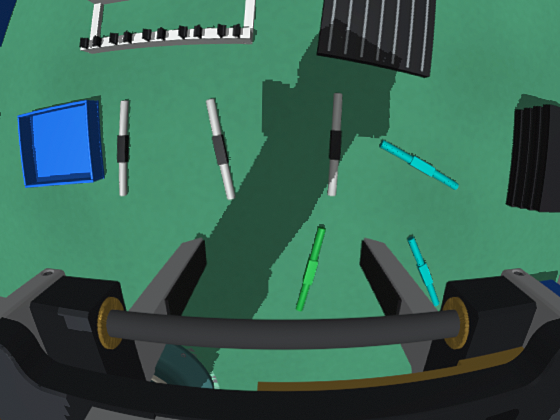

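The wrist view shows three steel bars with black grips at (124,148), (220,150) and (335,146). The look-alikes are turquoise at (420,163) and (425,270) and green at (312,268). The empty tray is at (60,143) and the rack is at the top left. Next I go to the chuck.

play_rows:
  commands:
    - [[0.5,-5.7,0,0],[0.5,-5.7,0,0],[0.5,-5.7,0,0],[0.5,-5.7,0,0],[0.5,-5.7,0,0],[0.5,-5.7,0,0],[0.5,-5.7,0,0],[0.5,-5.7,0,0],[0.5,-5.7,0,0],[0.5,-5.7,0,0],[0,0,0,0],[0,0,0,0]]

```text
t: 4.15
ee_pos: [0.4527, 0.2993, 0.2649]
eef_rot: [3.141, 0.001, -0.002]
force: [0.4, 0.3, -0.1]
width: 1.002
grip_force: 0.0
```

```bash
python3 - <<'E'
from h import *
s=read_state(); print(s["ee_pos"],s["eef_rot"],s["joint_positions"].round(2))
I=camera_info("wrist"); im=read_camera("wrist"); cv2.imwrite("pics/w2.png",im[:,:,::-1])
for n,z in [("collar_top",.115),("chuck",0),("seat",.07),("head_mid",.109),("head",.07),("tray",0),("bar1",.007)]:
    for p in pinpoint(n,"wrist")[:2]:
        q=pp(p["position"]); print(n,round(p["score"],2),q.round(0),at("wrist",q,z,I)[:2].round(4))
E
```

```text
[0.4526514  0.29929879 0.26494515] [ 3.14127671e+00  1.30708256e-03 -1.69218849e-03] [-0.05  0.28 -0.71  1.73  0.2   1.2  -2.38]
collar_top 0.7 [260. 156.] [0.495  0.3222]
chuck 0.91 [267. 146.] [0.4961 0.3202]
seat 0.66 [259. 153.] [0.4937 0.3262]
seat 0.35 [262. 156.] [0.4899 0.323 ]
head_mid 0.82 [260. 156.] [0.4943 0.3223]
head_mid 0.46 [427. 172.] [0.4796 0.138 ]
head 0.79 [265. 153.] [0.4938 0.3197]
head 0.43 [263. 151.] [0.4964 0.3222]
tray 0.93 [429. 173.] [0.4627 0.082 ]
bar1 0.8 [549. 191.] [ 0.4436 -0.179 ]
bar1 0.77 [493. 186.] [ 0.4475 -0.0373]
```

View pics/w2.png

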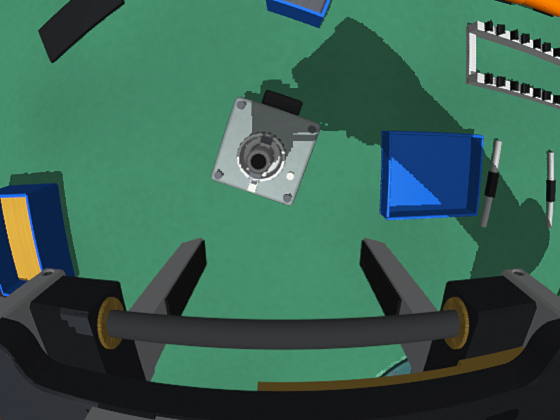

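The wrist view shows the chuck with the collar and head at (260,156), the locked bar at (252,187), the open dot at (290,176) and the tray at (430,172). The estimates put the axis at about (0.495, 0.322). I move over it, go down and grip the collar.

play_rows:
  commands:
    - [[2.1,-1.1,0,0],[2.1,-1.1,0,0],[0,0,4.3,0],[0,0,4.3,0],[0,0,4.3,0],[0,0,4.3,0],[0,0,0,0],[0,0,0,0]]

```text
t: 5.55
ee_pos: [0.4947, 0.3229, 0.0952]
eef_rot: [-3.141, -0.003, -0.002]
force: [-0.1, 0.4, 0.9]
width: 0.998
grip_force: 0.0
```

play_rows:
  commands:
    - [[0,0,0,0],[0,0,0,0],[0,0,0,0],[0,0,0,0],[0,0,0,0],[0,0,0,0],[0,0,0,0],[0,0,0,0]]
  jaw: 0.7
  grip_force: 40

```text
t: 6.55
ee_pos: [0.4941, 0.3222, 0.0935]
eef_rot: [3.141, 0.003, -0.0]
force: [-1.3, -3.8, 5.1]
width: 0.515
grip_force: 40.0
```

play_rows:
  commands:
    - [[0,0,-0.6,0],[0,0,-0.6,0],[0,0,-0.5,0],[0,0,0,0],[0,0,0,-6.6],[0,0,0,-6.6],[0,0,0,-6.6],[0,0,0,-6.6],[0,0,0,-6.6],[0,0,0,-6.6],[0,0,0,-6.6],[0,0,0,-6.6],[0,0,0,-6.6],[0,0,0,-6.6],[0,0,0,0],[0,0,0,0]]

```text
t: 8.55
ee_pos: [0.4936, 0.3227, 0.1103]
eef_rot: [-2.634, -1.71, 0.001]
force: [-1.9, 3.1, -11.5]
width: 0.514
grip_force: 40.0
```

play_rows:
  commands:
    - [[0,0,0.5,0],[0,0,0.5,0],[0,0,0,0],[0,0,0,0]]

```text
t: 9.05
ee_pos: [0.4936, 0.3227, 0.1003]
eef_rot: [-2.633, -1.713, 0.001]
force: [-4.4, 4.2, -9.9]
width: 0.517
grip_force: 40.0
```

play_rows:
  commands:
    - [[0,0,0,0],[0,0,0,0],[0,0,0,0],[0,0,0,0],[0,0,0,0],[0,0,-3,0],[0,0,-5,0],[0,0,-5,0],[0,0,0,0]]
  jaw: 0

```text
t: 10.18
ee_pos: [0.4951, 0.3235, 0.2338]
eef_rot: [2.633, 1.713, 0.008]
force: [-0.5, 0.2, -1.2]
width: 1.002
grip_force: 0.0
```

```bash
python3 - <<'E'
from h import *
s=read_state(); print(s["ee_pos"],s["joint_positions"].round(2))
I=camera_info("wrist"); im=read_camera("wrist")
for n,z in [("head",.07),("head_mid",.109),("collar_top",.121)]:
    for p in pinpoint(n,"wrist")[:2]:
        q=pp(p["position"]); print(n,round(p["score"],2),q.round(0),at("wrist",q,z,I)[:2].round(4))
w=im[40:340,80:480]
sc=read_camera("scene")[225:305,350:450]
out=np.hstack([cv2.resize(w,(400,300)),cv2.resize(sc,(375,300),interpolation=2)]); cv2.imwrite("pics/c3.png",out[:,:,::-1])
E
```

```text
[0.49505945 0.32349089 0.23383178] [ 0.09  0.49 -0.98  1.65  0.43  1.23 -1.4 ]
head 0.61 [285. 198.] [0.4967 0.3178]
head_mid 0.84 [281. 204.] [0.4939 0.3218]
```

View pics/c3.png

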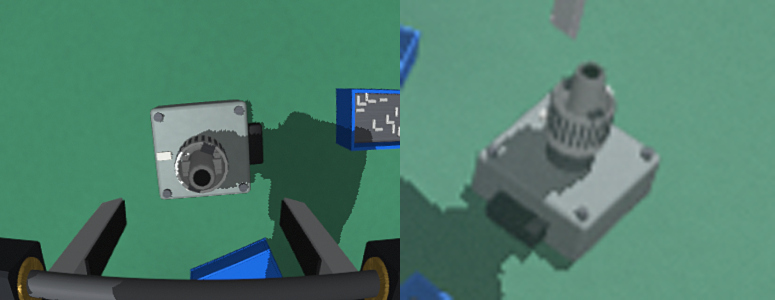

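The left half (wrist) shows the collar and head with the white locked bar still visible, the dot being covered. The right half (scene crop) shows the head standing upright in the collar. Next I grip the head above the rim and lift it gently.

play_rows:
  commands:
    - [[0,0,3.6,0],[0,0,3.6,0],[0,0,3.5,0],[0,0,0,0]]

```text
t: 10.92
ee_pos: [0.4926, 0.3215, 0.121]
eef_rot: [-2.632, -1.714, 0.008]
force: [0.1, -0.8, 0.7]
width: 1.003
grip_force: 0.0
```

play_rows:
  commands:
    - [[0,0,0,0],[0,0,0,0],[0,0,0,0],[0,0,0,0],[0,0,0,0],[0,0,0,0],[0,0,0,0],[0,0,0,0]]
  jaw: 1
  grip_force: 40

```text
t: 11.92
ee_pos: [0.494, 0.3224, 0.1234]
eef_rot: [-2.633, -1.714, 0.0]
force: [-0.3, 0.8, 0.3]
width: 0.248
grip_force: 40.0
```

play_rows:
  commands:
    - [[0,0,-0.5,0],[0,0,-0.5,0],[0,0,-0.5,0],[0,0,0,0]]

```text
t: 12.42
ee_pos: [0.4942, 0.3225, 0.139]
eef_rot: [2.633, 1.714, 0.001]
force: [0.5, 0.3, -1.9]
width: 0.247
grip_force: 40.0
```

play_rows:
  commands:
    - [[0,0,-4,0],[0,0,-4,0],[-3.8,1.1,0,0],[-3.8,1.1,0,0],[-3.8,1.1,0,0],[-3.8,1.1,0,0],[-3.8,1.2,0,0],[-3.8,1.2,0,0],[0,0,0,0],[0,0,0,0]]

```text
t: 13.68
ee_pos: [0.464, 0.0867, 0.2186]
eef_rot: [2.633, 1.714, 0.0]
force: [0.1, 0.6, -1.9]
width: 0.244
grip_force: 40.0
```

```bash
python3 - <<'E'
from h import *
s=read_state(); print(s["ee_pos"],s["eef_rot"],s["joint_positions"].round(2),s["width"])
I=camera_info("wrist"); im=read_camera("wrist"); sc=read_camera("scene")[180:290,280:430]
cv2.imwrite("pics/c4.png",np.hstack([cv2.resize(im,(400,300)),cv2.resize(sc,(400,300),interpolation=2)])[:,:,::-1])
for n,z in [("head",s["ee_pos"][2]-.0534),("head_mid",s["ee_pos"][2]-.0144),("tray",0)]:
    for p in pinpoint(n,"wrist")[:1]:
        q=pp(p["position"]); print(n,round(p["score"],2),q.round(0),at("wrist",q,z,I)[:2].round(4))
E
```

```text
[0.46397492 0.08673534 0.21856474] [2.63285682e+00 1.71385043e+00 4.67696468e-04] [ 0.68  0.25 -1.05  1.94  0.25  1.09 -0.9 ] 0.2444296604713499
head 0.94 [285. 224.] [0.4659 0.086 ]
head_mid 0.79 [280. 245.] [0.4625 0.0863]
tray 0.59 [283. 189.] [0.4621 0.0804]
```

View pics/c4.png

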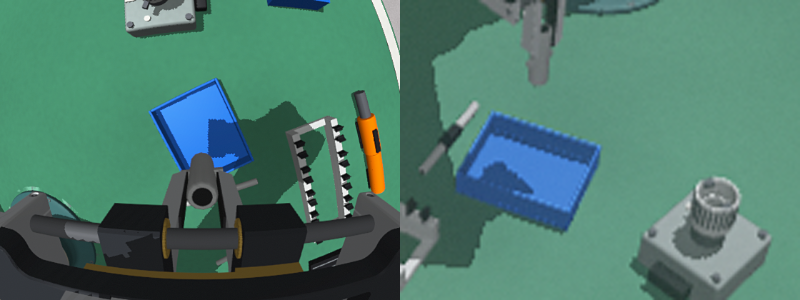

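The head hangs upright in the fingers above the tray, and the chuck is empty. I lower it onto the tray floor.

play_rows:
  commands:
    - [[0,0,5,0],[0,0,5,0],[0,0,4,0],[0,0,1,0],[0,0,0.5,0],[0,0,0.3,0],[0,0,0,0],[0,0,0,0]]

```text
t: 14.92
ee_pos: [0.4643, 0.0863, 0.061]
eef_rot: [2.633, 1.713, 0.001]
force: [0.5, 1.1, -2.9]
width: 0.249
grip_force: 40.0
```

play_rows:
  commands:
    - [[0,0,0.2,0],[0,0,0.15,0],[0,0,0,0],[0,0,0,0]]

```text
t: 15.42
ee_pos: [0.4639, 0.0864, 0.0569]
eef_rot: [-2.633, -1.714, 0.0]
force: [0.5, 0.4, -2.5]
width: 0.252
grip_force: 40.0
```

play_rows:
  commands:
    - [[0,0,0.15,0],[0,0,0.1,0],[0,0,0,0],[0,0,0,0]]

```text
t: 15.92
ee_pos: [0.4639, 0.0864, 0.0545]
eef_rot: [-2.633, -1.714, 0.0]
force: [-0.5, 0.2, -1.5]
width: 0.249
grip_force: 40.0
```

play_rows:
  commands:
    - [[0,0,0.15,0],[0,0,0,0],[0,0,0,0]]

```text
t: 16.3
ee_pos: [0.4644, 0.0866, 0.054]
eef_rot: [2.632, 1.713, 0.001]
force: [-7.0, -1.8, 26.8]
width: 0.242
grip_force: 40.1
```

Contact. I back off slightly and release.

play_rows:
  commands:
    - [[0,0,-0.1,0],[0,0,0,0]]

```text
t: 16.55
ee_pos: [0.4641, 0.0864, 0.0541]
eef_rot: [2.633, 1.714, 0.0]
force: [-0.7, 0.2, 4.1]
width: 0.244
grip_force: 40.0
```

play_rows:
  commands:
    - [[0,0,0,0],[0,0,0,0],[0,0,0,0],[0,0,0,0],[0,0,-3,0],[0,0,-6,0],[0,0,-6,0],[0,0,0,0],[0,0,0,0]]
  jaw: 0.3

```text
t: 17.68
ee_pos: [0.4638, 0.0859, 0.2036]
eef_rot: [2.633, 1.713, -0.001]
force: [0.0, 0.1, -0.1]
width: 0.701
grip_force: 0.0
```

```bash
python3 - <<'E'
from h import *
s=read_state(); print(s["ee_pos"],s["joint_positions"].round(2),s["width"])
I=camera_info("wrist"); im=read_camera("wrist"); sc=read_camera("scene")[180:290,280:430]
cv2.imwrite("pics/c5.png",np.hstack([cv2.resize(im,(400,300)),cv2.resize(sc,(400,300),interpolation=2)])[:,:,::-1])
for n,z in [("head",.004),("head_mid",.043)]:
    for c in ("scene","wrist"):
        for p in pinpoint(n,c)[:1]:
            q=pp(p["position"]); print(n,c,round(p["score"],2),q.round(0),at(c,q,z,I if c=="wrist" else None)[:2].round(4))
E
```

```text
[0.46375253 0.08592665 0.20359595] [ 0.67  0.28 -1.06  1.96  0.28  1.06 -0.92] 0.7013205484450863
head scene 0.67 [325. 246.] [0.4741 0.0806]
head wrist 0.86 [284. 187.] [0.4655 0.085 ]
head_mid scene 0.42 [329. 237.] [0.4634 0.0884]
head_mid wrist 0.87 [284. 193.] [0.4654 0.0856]
```

View pics/c5.png

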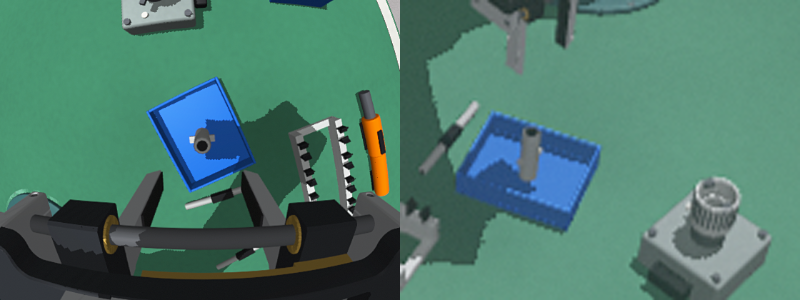

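The head stands in the tray and the chuck is empty. I go back to close the collar.

play_rows:
  commands:
    - [[3.8,-1.1,0,0],[3.8,-1.1,0,0],[3.8,-1.1,0,0],[3.8,-1.1,0,0],[3.8,-1.2,0,0],[3.8,-1.3,0,0],[0,0,0,0],[0,0,3.5,0],[0,0,3.5,0],[0,0,3.4,0],[0,0,0,0],[0,0,0,0]]
  jaw: 0

```text
t: 19.48
ee_pos: [0.4935, 0.323, 0.1011]
eef_rot: [-2.633, -1.713, -0.001]
force: [-0.5, -0.7, 0.7]
width: 1.0
grip_force: 0.0
```

play_rows:
  commands:
    - [[0,0,0,0],[0,0,0,0],[0,0,0,0],[0,0,0,0],[0,0,0,0],[0,0,0,0],[0,0,0,0],[0,0,0,0]]
  jaw: 0.7

```text
t: 20.48
ee_pos: [0.4935, 0.3226, 0.1001]
eef_rot: [2.633, 1.713, 0.001]
force: [4.6, -2.4, 2.8]
width: 0.515
grip_force: 40.0
```

play_rows:
  commands:
    - [[0,0,-0.6,0],[0,0,-0.5,0],[0,0,0,0],[0,0,0,6.6],[0,0,0,6.6],[0,0,0,6.6],[0,0,0,6.6],[0,0,0,6.6],[0,0,0,6.6],[0,0,0,6.6],[0,0,0,6.6],[0,0,0,6.6],[0,0,0,6.6],[0,0,0,0],[0,0,0,0]]

```text
t: 22.35
ee_pos: [0.4936, 0.322, 0.1103]
eef_rot: [3.141, 0.002, 0.0]
force: [8.9, -1.9, -10.0]
width: 0.519
grip_force: 40.0
```

play_rows:
  commands:
    - [[0,0,0.6,0],[0,0,0.6,0],[0,0,0.4,0],[0,0,0,0],[0,0,0,0]]

```text
t: 22.98
ee_pos: [0.4937, 0.3221, 0.0946]
eef_rot: [3.141, 0.002, 0.0]
force: [8.1, -3.5, -5.2]
width: 0.517
grip_force: 40.0
```

play_rows:
  commands:
    - [[0,0,0,0],[0,0,0,0],[0,0,0,0],[0,0,0,0],[0,0,0,0],[0,0,-4,0],[0,0,-6,0],[0,0,-6,0],[0,0,0,0],[0,0,0,0]]
  jaw: 0

```text
t: 24.22
ee_pos: [0.493, 0.3224, 0.2545]
eef_rot: [3.141, 0.003, -0.0]
force: [0.5, -1.0, -1.4]
width: 0.999
grip_force: 0.0
```

```bash
python3 - <<'E'
from h import *
s=read_state(); print(s["ee_pos"],s["joint_positions"].round(2),s["width"])
I=camera_info("wrist"); im=read_camera("wrist")[100:280,170:410]; sc=read_camera("scene")[225:300,350:450]
cv2.imwrite("pics/c6.png",np.hstack([cv2.resize(im,(400,300)),cv2.resize(sc,(400,300),interpolation=2)])[:,:,::-1])
g=regions_of("collar_top","scene")[:1]
for p in pinpoint("collar_top","scene")[:1]: 
    q=pp(p["position"]);print(q,[at("scene",q,z)[:2].round(4) for z in (.115,.121)])
for p in pinpoint("collar_top","wrist")[:1]: 
    q=pp(p["position"]);print(q,[at("wrist",q,z,I)[:2].round(4) for z in (.115,.121)])
E
```

```text
[0.49301908 0.32243587 0.25451312] [-0.09  0.39 -0.71  1.63  0.27  1.22 -2.42] 0.9994740058319859
[399.784 252.714] [array([0.493 , 0.3254]), array([0.4986, 0.326 ])]
[286.384 200.718] [array([0.491 , 0.3183]), array([0.4925, 0.3184])]
```

View pics/c6.png

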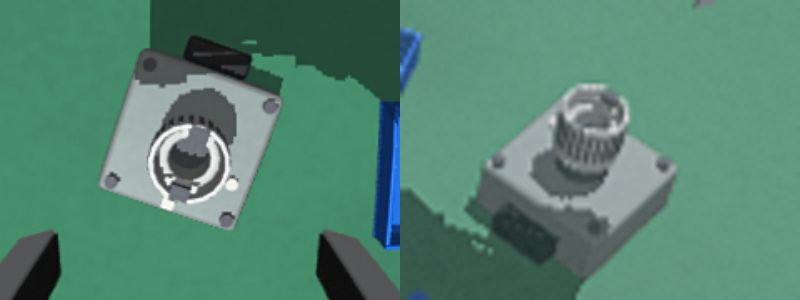

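The rim claws at (195,140) and (180,190) in the left half line up with the white bar at (168,205), which suggests locked. I check the collar height against the starting and open images.

```bash
python3 - <<'E'
from h import *
a=cv2.imread("pics/scene0.png"); b=read_camera("scene")[:,:,::-1].copy()
c5=cv2.imread("pics/c5.png")[:,400:]; o=cv2.resize(c5,(150,110),interpolation=cv2.INTER_AREA); c=b.copy(); c[180:290,280:430]=o
cr=[cv2.resize(i[235:285,375:420],None,fx=5.5,fy=5.5,interpolation=0) for i in (a,c,b)]
for k in range(0,275,28): 
    for i in cr: i[k,::2]=(0,0,255)
cv2.imwrite("pics/c7.png",np.hstack(cr))
E
```

```text
(no output)
```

View pics/c7.png

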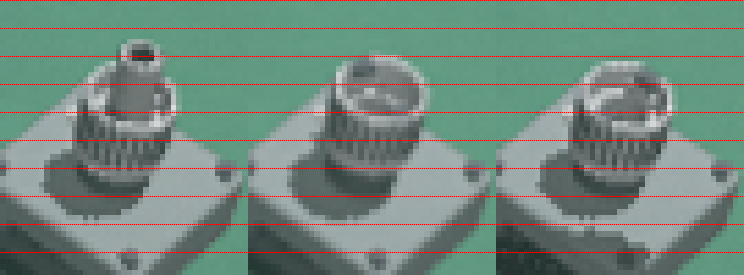

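Left is the start, middle is open and right is now. The knurl and rim heights on the right match the left, so the collar is fully home and locked. Next I move over the rack and the bars.

play_rows:
  commands:
    - [[1.1,6,0,0],[1.1,6,0,0],[1.1,6,0,0],[1.1,6,0,0],[1.1,6,0,0],[1.1,6,0,0],[1.1,6,0,0],[0,0,0,0],[0,0,0,0]]

```text
t: 25.65
ee_pos: [0.5709, -0.0966, 0.2546]
eef_rot: [-3.141, -0.004, 0.001]
force: [-0.4, 0.8, -0.3]
width: 1.002
grip_force: 0.0
```

```bash
cat >> h.py <<'E'
def bars(cam,z=.007):
    I=camera_info(cam); im=read_camera(cam)
    for g in regions_of("bar1",cam):
        m=g["region"].astype(np.uint8); pts=np.argwhere(m)[:,::-1]
        P=np.array([at(cam,p,z,I)[:2] for p in pts]); c=P.mean(0); u=np.linalg.svd(P-c,full_matrices=False)[2][0]
        t=(P-c)@u; L=np.ptp(t); mid=c+u*(t.max()+t.min())/2
        rgb=im[m>0].astype(float).mean(0)
        print("bar",round(g["score"],2),pts.mean(0).round(),"centre",mid.round(4),"L",L.round(3),"ang",round((np.degrees(np.arctan2(u[1],u[0]))+90)%180-90,1),"rgb",rgb.round())
    return im,I
E
python3 - <<'E'
from h import *
s=read_state(); print(s["ee_pos"],s["joint_positions"].round(2))
im,I=bars("wrist"); cv2.imwrite("pics/w8.png",im[:,:,::-1])
for n,z in [("rack",0),("clip1",.04),("bar1",.007)]:
    for p in pinpoint(n,"wrist")[:6]:
        q=pp(p["position"]); print(n,round(p["score"],2),q.round(0),at("wrist",q,z,I)[:2].round(4))
E
```

```text
[ 0.5709005  -0.09658833  0.25456017] [ 0.55  0.34 -0.55  1.66  0.19  1.2  -1.61]
bar 0.93 [412. 250.] centre [ 0.4658 -0.2909] L 0.082 ang -0.8 rgb [123. 126. 125.]
bar 0.84 [340. 262.] centre [ 0.4436 -0.1812] L 0.145 ang 11.3 rgb [72. 75. 73.]
bar 0.6 [238. 261.] centre [ 0.4497 -0.032 ] L 0.143 ang -4.9 rgb [136. 143. 140.]
bar 0.59 [397. 361.] centre [ 0.2457 -0.3032] L 0.069 ang -6.5 rgb [ 33. 138.  63.]
bar 0.51 [487. 262.] centre [ 0.4387 -0.4406] L 0.089 ang 64.9 rgb [  2. 173. 170.]
rack 0.45 [ 16. 241.] [0.4646 0.4059]
clip1 0.81 [201. 124.] [0.6476 0.0033]
clip1 0.63 [371. 133.] [ 0.6372 -0.2052]
bar1 0.94 [239. 265.] [ 0.4467 -0.0332]
bar1 0.92 [409. 271.] [ 0.4327 -0.2923]
bar1 0.81 [340. 270.] [ 0.4383 -0.1816]
bar1 0.58 [399. 351.] [ 0.2721 -0.3018]
bar1 0.53 [496. 267.] [ 0.4278 -0.4648]
```

View pics/w8.png

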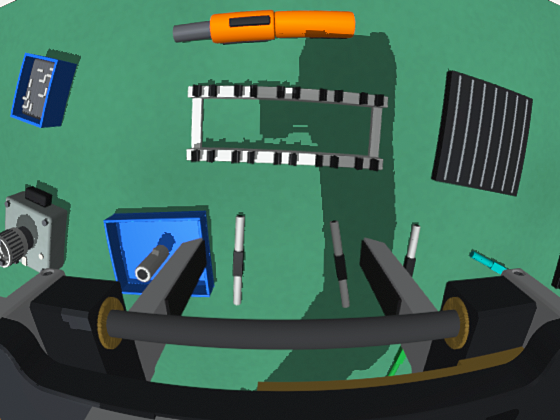

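The wrist view shows the bars at (239,260), (340,265) and (411,260). The third has shifted from y -0.338 to about -0.29, so it was knocked. The rack spans columns 188 to 385 and rows 85 to 165, and the head is standing in the tray. I refine the rack pose with one crop.

```bash
python3 - <<'E'
from h import *
im=cv2.imread("pics/w8.png")
c=cv2.resize(im[75:180,180:395],None,fx=3.7,fy=3.7,interpolation=2)
c=np.clip(c.astype(float)*1.5,0,255).astype(np.uint8)
cv2.imwrite("pics/c9.png",c); print(c.shape)
E
```

```text
(388, 796, 3)
```

View pics/c9.png

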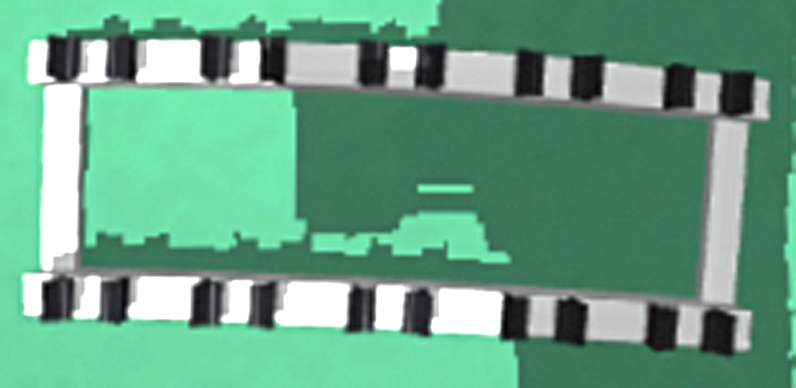

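```bash
python3 - <<'E'
from h import *
I=camera_info("wrist")
U=[(93,60),(244,62),(402,65),(558,73),(709,88)];L=[(85,297),(234,302),(390,308),(543,316),(690,328)]
f=lambda p:(p[0]/3.7+180-.4,p[1]/3.7+75-.4)
for z in (.036,.045):
    u=np.array([at("wrist",f(p),z,I)[:2] for p in U]);l=np.array([at("wrist",f(p),z,I)[:2] for p in L])
    m=(u+l)/2; d=(u-l).mean(0)
    y=np.array([2,1,0,-1,-2])*.05; k,y0=np.polyfit(y,m[:,1],1);kx,x0=np.polyfit(y,m[:,0],1)
    print(z,m.round(4).tolist(),"width",np.linalg.norm(d).round(4),"ang",np.degrees(np.arctan2(d[1],d[0])).round(2),"pitch",k.round(3),"c",x0.round(4),y0.round(4),"angy",np.degrees(np.arctan2(-kx,k)).round(2))
E
```

```text
0.036 [[0.6488, 0.0019], [0.6462, -0.0491], [0.6444, -0.101], [0.6425, -0.1523], [0.6398, -0.2035]] width 0.0811 ang -2.78 pitch 1.028 c 0.6444 -0.1008 angy -2.41
0.045 [[0.6488, -0.0003], [0.6462, -0.0502], [0.6445, -0.1009], [0.6426, -0.151], [0.64, -0.2011]] width 0.0793 ang -2.78 pitch 1.005 c 0.6444 -0.1007 angy -2.41
```

play_rows:
  commands:
    - [[-4,-2.1,0,0],[-4,-2.1,0,0],[-4,-2.1,0,4.5],[0,0,4,0],[0,0,4,0],[0,0,4,0],[0,0,0,0],[0,0,0,0]]
  jaw: 0.6

```text
t: 26.9
ee_pos: [0.4516, -0.034, 0.1363]
eef_rot: [3.139, -0.119, 0.002]
force: [-0.4, -0.1, -0.3]
width: 0.397
grip_force: 0.0
```

```bash
python3 - <<'E'
from h import *
s=read_state(); print(s["ee_pos"],s["eef_rot"].round(3),s["width"])
im,I=bars("wrist")
for p in pinpoint("bar1","wrist")[:3]:
    q=pp(p["position"]); print(round(p["score"],2),q.round(0),at("wrist",q,.007,I)[:2].round(4))
E
```

```text
[ 0.45159733 -0.03400919  0.13633479] [ 3.139e+00 -1.190e-01  2.000e-03] 0.3969046504977229
bar 0.86 [423. 196.] centre [ 0.443  -0.1817] L 0.144 ang 11.4 rgb [76. 78. 78.]
bar 0.86 [280. 200.] centre [ 0.4505 -0.032 ] L 0.141 ang -4.7 rgb [128. 133. 131.]
bar 0.74 [502. 196.] centre [ 0.4365 -0.289 ] L 0.143 ang -2.8 rgb [123. 126. 125.]
0.86 [423. 197.] [ 0.4461 -0.181 ]
0.86 [283. 204.] [ 0.4489 -0.0347]
0.64 [170. 196.] [0.466  0.0798]
```

play_rows:
  commands:
    - [[-0.1,0,4.4,0],[0,-0.1,4.4,0],[0,0,3,0],[0,0,1.3,0],[0,0,0,0],[0,0,0,0]]

```text
t: 27.8
ee_pos: [0.4508, -0.0334, 0.0051]
eef_rot: [3.139, -0.12, 0.003]
force: [0.6, 0.1, 1.4]
width: 0.396
grip_force: 0.0
```

play_rows:
  commands:
    - [[0,0,0,0],[0,0,0,0],[0,0,0,0],[0,0,0,0],[0,0,0,0],[0,0,0,0]]
  jaw: 1
  grip_force: 55

```text
t: 28.55
ee_pos: [0.4502, -0.0333, 0.0043]
eef_rot: [3.139, -0.12, 0.001]
force: [-0.5, 0.3, 8.2]
width: 0.142
grip_force: 55.0
```

play_rows:
  commands:
    - [[0,0,-3,0],[0,0,-4.5,0],[0,0,-4.5,-1.9],[4.9,-1,0,0],[4.9,-1,0,0],[4.9,-1,0,0],[4.9,-1,0,0],[0,0,0,0],[0,0,0,0]]

```text
t: 29.68
ee_pos: [0.6467, -0.0017, 0.1234]
eef_rot: [-3.141, 0.068, 0.002]
force: [-0.3, -0.2, -1.7]
width: 0.14
grip_force: 55.0
```

```bash
python3 - <<'E'
from h import *
s=read_state(); print(s["ee_pos"],s["eef_rot"].round(3),s["width"],s["joint_positions"].round(2))
z=s["ee_pos"][2]+.0025
I=camera_info("wrist"); im=read_camera("wrist"); cv2.imwrite("pics/w10.png",im[:,:,::-1])
for n,zz in (("bar1",z),("clip1",.04)):
  for p in pinpoint(n,"wrist")[:4]:
    q=pp(p["position"]); print(n,round(p["score"],2),q.round(0),at("wrist",q,zz,I)[:2].round(4))
E
```

```text
[ 0.64665356 -0.00173985  0.12337007] [-3.141e+00  6.800e-02  2.000e-03] 0.1395476825004585 [ 0.34  0.6  -0.54  1.61  0.35  1.03 -1.92]
bar1 0.91 [283. 255.] [ 0.6466 -0.0022]
bar1 0.75 [429. 354.] [ 0.5545 -0.1101]
clip1 0.87 [487. 216.] [ 0.6354 -0.2017]
clip1 0.82 [278. 210.] [0.6506 0.0016]
```

View pics/w10.png

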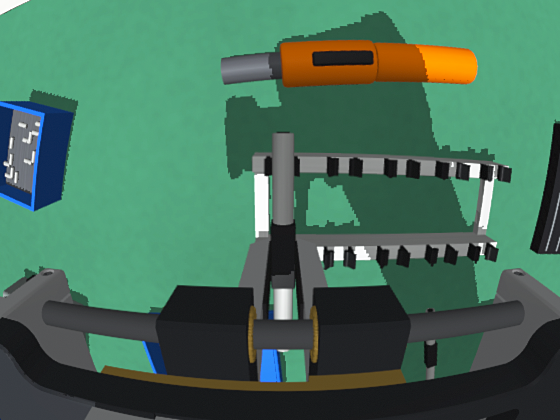

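The bar is held along x over the end clip. I compute the rack again from the visible jaws: far rail (344,167), (401,170), (452,170), (495,172) and near rail (338,257), (392,256), (441,255), (483,253).

```bash
python3 - <<'E'
from h import *
I=camera_info("wrist")
U=[(344,167),(401,170),(452,170),(495.5,172)];L=[(338.5,257),(392.5,256),(441,255),(483,253)]
for z in (.04,.046):
    u=np.array([at("wrist",p,z,I)[:2] for p in U]);l=np.array([at("wrist",p,z,I)[:2] for p in L]); m=(u+l)/2
    y=np.array([1,0,-1,-2])*.05; k,y0=np.polyfit(y,m[:,1],1);kx,x0=np.polyfit(y,m[:,0],1)
    print(z,m.round(4).tolist(),"w",np.linalg.norm((u-l).mean(0)).round(4),"pitch",k.round(3),"c",x0.round(4),y0.round(4),"angy",np.degrees(np.arctan2(-kx,k)).round(2))
E
```

```text
0.04 [[0.6447, -0.0528], [0.6415, -0.1036], [0.6396, -0.1549], [0.6372, -0.2064]] w 0.0814 pitch 1.024 c 0.642 -0.1038 angy -2.74
0.046 [[0.6465, -0.0517], [0.6434, -0.1014], [0.6415, -0.1515], [0.6391, -0.2018]] w 0.0795 pitch 1.001 c 0.6438 -0.1016 angy -2.74
```

play_rows:
  commands:
    - [[0.1,0,3.2,0],[0,0,3,0],[0,0,0.5,0],[0,0,0.5,0],[0,0,0.4,0],[0,0,0.4,0],[0,0,0.4,0],[0,0,0.2,0],[0,0,0,0],[0,0,0,0]]

```text
t: 31.08
ee_pos: [0.6486, -0.0013, 0.0378]
eef_rot: [-3.14, 0.067, -0.0]
force: [4.9, 4.5, -6.1]
width: 0.142
grip_force: 55.0
```

play_rows:
  commands:
    - [[0,0,0,0],[0,0,0,0],[0,0,0,0],[0,0,-2,0],[0,0,-2,0],[0,0,0,0]]
  jaw: 0.6

```text
t: 31.82
ee_pos: [0.6498, -0.0018, 0.0807]
eef_rot: [3.141, -0.068, 0.006]
force: [0.0, 0.4, -0.6]
width: 0.401
grip_force: 0.0
```

play_rows:
  commands:
    - [[0,0,0,0],[0,0,0,0],[0,0,0,0],[0,0,0,0],[0,0,1,0],[0,0,1,0],[0,0,0.5,0],[0,0,0.4,0],[0,0,0,0],[0,0,0,0]]
  jaw: 1

```text
t: 33.08
ee_pos: [0.6486, -0.0018, 0.0492]
eef_rot: [-3.141, 0.068, -0.0]
force: [-0.2, 0.1, -0.1]
width: 0.005
grip_force: 0.0
```

play_rows:
  commands:
    - [[0,0,0.2,0],[0,0,0.1,0],[0,0,0,0],[0,0,0,0]]

```text
t: 33.58
ee_pos: [0.6489, -0.0015, 0.047]
eef_rot: [-3.141, 0.068, -0.001]
force: [-4.6, -0.2, 14.2]
width: 0.007
grip_force: 7.1
```

Contact at 0.047 with 14 N means the bar's top is where it should be when home. Next is the second bar.

play_rows:
  commands:
    - [[0,0,-4,0],[0,0,-4,-7],[0,0,0,-7],[-4.7,2.7,0,0],[-4.7,2.7,0,0],[-4.7,2.7,0,0],[-4.7,2.7,0,0],[-4.8,2.7,0,0],[0,0,0,0],[0,0,0,0]]
  jaw: 0.6

```text
t: 34.83
ee_pos: [0.4447, -0.1811, 0.1263]
eef_rot: [3.125, 0.315, 0.001]
force: [0.3, -0.4, -0.2]
width: 0.401
grip_force: 0.0
```

```bash
python3 - <<'E'
from h import *
s=read_state(); print(s["ee_pos"],s["eef_rot"].round(3),s["width"])
im,I=bars("wrist")
for p in pinpoint("bar1","wrist")[:4]:
    q=pp(p["position"]); print(round(p["score"],2),q.round(0),at("wrist",q,.007,I)[:2].round(4))
E
```

```text
[ 0.44473011 -0.18106584  0.12626581] [3.125e+00 3.150e-01 1.000e-03] 0.4012983980413986
bar 0.71 [496. 251.] centre [ 0.4385 -0.4424] L 0.094 ang 66.6 rgb [  5. 179. 175.]
bar 0.7 [387. 226.] centre [ 0.4406 -0.2889] L 0.133 ang -3.5 rgb [72. 76. 74.]
bar 0.66 [470. 352.] centre [ 0.2889 -0.4754] L 0.071 ang 25.6 rgb [  8. 154. 151.]
bar 0.6 [115.  16.] centre [0.6045 0.0234] L 0.035 ang 4.9 rgb [182. 184. 183.]
bar 0.35 [255.  24.] centre [ 0.6098 -0.0911] L 0.278 ang -89.6 rgb [128. 132. 131.]
0.72 [284. 206.] [ 0.4434 -0.1833]
0.7 [507. 260.] [ 0.4314 -0.4624]
0.53 [471. 370.] [ 0.2577 -0.4966]
0.5 [ 27. 144.] [0.4578 0.1219]
```

play_rows:
  commands:
    - [[-0.1,0.1,4.4,0],[0,0,4.4,0],[0,0,2.4,0],[0,0,1,0],[0,0,0,0],[0,0,0,0]]

```text
t: 35.72
ee_pos: [0.4441, -0.1824, 0.0048]
eef_rot: [3.125, 0.316, 0.002]
force: [0.4, -0.4, -0.3]
width: 0.397
grip_force: 0.0
```

play_rows:
  commands:
    - [[0,0,0,0],[0,0,0,0],[0,0,0,0],[0,0,0,0],[0,0,0,0],[0,0,0,0]]
  jaw: 1
  grip_force: 55

```text
t: 36.48
ee_pos: [0.4436, -0.1825, 0.0042]
eef_rot: [3.126, 0.315, 0.0]
force: [-1.7, 0.7, 5.9]
width: 0.143
grip_force: 55.0
```

play_rows:
  commands:
    - [[0,0,-3,0],[0,0,-4.5,7],[0,0,-4.5,7.1],[4.9,-2.2,0,0],[4.9,-2.3,0,0],[4.9,-2.2,0,0],[4.9,-2.3,0,0],[0,0,0,0],[0,0,0,0]]

```text
t: 37.6
ee_pos: [0.6426, -0.1015, 0.1233]
eef_rot: [-3.141, 0.071, 0.002]
force: [-0.9, 0.1, -1.8]
width: 0.14
grip_force: 55.0
```

```bash
python3 - <<'E'
from h import *
s=read_state(); print(s["ee_pos"],s["eef_rot"].round(3),s["width"])
I=camera_info("wrist"); im=read_camera("wrist"); cv2.imwrite("pics/w11.png",im[:,:,::-1])
for p in pinpoint("bar1","wrist")[:3]:
    q=pp(p["position"]); print(round(p["score"],2),q.round(0),at("wrist",q,s["ee_pos"][2]+.0025,I)[:2].round(4),at("wrist",q,.04,I)[:2].round(4))
E
```

```text
[ 0.64256782 -0.10147266  0.12330503] [-3.141e+00  7.100e-02  2.000e-03] 0.13972016465972076
0.96 [284. 252.] [ 0.6442 -0.1024] [ 0.6081 -0.1011]
0.87 [437. 355.] [ 0.548  -0.2169] [ 0.4653 -0.2709]
0.84 [169. 213.] [ 0.6712 -0.0353] [ 0.6482 -0.0016]
```

play_rows:
  commands:
    - [[0,0,3.2,0],[0,0,3,0],[0,0,0.5,0],[0,0,0.5,0],[0,0,0.4,0],[0,0,0.4,0],[0,0,0.4,0],[0,0,0.2,0],[0,0,0,0],[0,0,0,0]]

```text
t: 38.95
ee_pos: [0.6434, -0.1011, 0.0378]
eef_rot: [-3.14, 0.071, -0.0]
force: [5.2, 2.5, -7.5]
width: 0.141
grip_force: 55.0
```

play_rows:
  commands:
    - [[0,0,0,0],[0,0,0,0],[0,0,0,0],[0,0,-2,0],[0,0,-2,0],[0,0,0,0]]
  jaw: 0.6

```text
t: 39.7
ee_pos: [0.6446, -0.1015, 0.0807]
eef_rot: [3.14, -0.071, 0.006]
force: [0.3, 0.7, -0.8]
width: 0.399
grip_force: 0.0
```

play_rows:
  commands:
    - [[0,0,0,0],[0,0,0,0],[0,0,0,0],[0,0,0,0],[0,0,1,0],[0,0,1,0],[0,0,0.5,0],[0,0,0.4,0],[0,0,0.3,0],[0,0,0,0],[0,0,0,0]]
  jaw: 1

```text
t: 41.08
ee_pos: [0.6434, -0.101, 0.047]
eef_rot: [3.141, -0.07, 0.001]
force: [-6.7, 1.6, 15.6]
width: 0.003
grip_force: 7.8
```

play_rows:
  commands:
    - [[0,0,-4,0],[0,0,-4,0.4],[-3.9,3.9,0,0],[-3.9,3.9,0,0],[-3.9,3.9,0,0],[-3.9,4,0,0],[-4,4,0,0],[0,0,0,0],[0,0,0,0]]
  jaw: 0.6

```text
t: 42.2
ee_pos: [0.4377, -0.2877, 0.1262]
eef_rot: [3.14, -0.082, 0.001]
force: [-0.2, 0.8, -0.1]
width: 0.401
grip_force: 0.0
```

```bash
python3 - <<'E'
from h import *
s=read_state(); print(s["ee_pos"],s["eef_rot"].round(3),s["width"])
im,I=bars("wrist")
for p in pinpoint("bar1","wrist")[:4]:
    q=pp(p["position"]); print(round(p["score"],2),q.round(0),at("wrist",q,.007,I)[:2].round(4))
E
```

```text
[ 0.43772386 -0.28773402  0.12623264] [ 3.14e+00 -8.20e-02  1.00e-03] 0.4008251447371898
bar 0.86 [283. 200.] centre [ 0.4361 -0.2881] L 0.142 ang -3.3 rgb [79. 81. 80.]
bar 0.68 [73. 36.] centre [ 0.6312 -0.0749] L 0.099 ang -2.2 rgb [100. 102. 102.]
bar 0.66 [460. 351.] centre [ 0.2207 -0.5156] L 0.073 ang 30.3 rgb [  6. 191. 187.]
bar 0.6 [446. 202.] centre [ 0.4267 -0.4671] L 0.145 ang 65.5 rgb [  2. 189. 186.]
bar 0.56 [308. 343.] centre [ 0.2711 -0.3089] L 0.133 ang -11.7 rgb [23. 92. 40.]
0.96 [282. 205.] [ 0.4367 -0.2876]
0.93 [ 6. 39.] [0.6644 0.037 ]
0.91 [74. 13.] [ 0.6618 -0.0766]
0.77 [305. 348.] [ 0.2644 -0.3054]
```

play_rows:
  commands:
    - [[-0.1,0,4.4,0],[0,0,4.4,0],[0,0,2.4,0],[0,0,1,0],[0,0,0,0],[0,0,0,0]]

```text
t: 43.1
ee_pos: [0.437, -0.288, 0.0049]
eef_rot: [3.14, -0.081, 0.002]
force: [0.7, -0.5, 0.2]
width: 0.403
grip_force: 0.0
```

play_rows:
  commands:
    - [[0,0,0,0],[0,0,0,0],[0,0,0,0],[0,0,0,0],[0,0,0,0],[0,0,0,0]]
  jaw: 1
  grip_force: 55

```text
t: 43.85
ee_pos: [0.4364, -0.288, 0.0042]
eef_rot: [3.14, -0.082, 0.0]
force: [-1.7, -0.3, 6.5]
width: 0.141
grip_force: 55.0
```

play_rows:
  commands:
    - [[0,0,-3,0],[0,0,-4.5,0],[0,0,-4.5,-0.4],[4.9,-2.4,0,0],[5,-2.4,0,0],[5,-2.4,0,0],[5,-2.4,0,0],[0,0,0,0],[0,0,0,0]]

```text
t: 44.98
ee_pos: [0.6389, -0.2009, 0.1233]
eef_rot: [-3.141, 0.07, 0.002]
force: [-0.3, -0.5, -2.0]
width: 0.138
grip_force: 55.0
```

```bash
python3 - <<'E'
from h import *
s=read_state(); print(s["ee_pos"],s["eef_rot"].round(3),s["width"])
I=camera_info("wrist"); im=read_camera("wrist")
for p in pinpoint("bar1","wrist")[:3]:
    q=pp(p["position"]); print(round(p["score"],2),q.round(0),at("wrist",q,s["ee_pos"][2]+.0025,I)[:2].round(4),at("wrist",q,.04,I)[:2].round(4))
E
```

```text
[ 0.63888133 -0.20089176  0.12334062] [-3.141e+00  7.000e-02  2.000e-03] 0.1384544719738518
0.95 [171. 211.] [ 0.6689 -0.1367] [ 0.6464 -0.1038]
0.88 [283. 254.] [ 0.639  -0.2017] [ 0.6021 -0.2002]
0.57 [ 75. 213.] [ 0.6702 -0.0653] [0.6484 0.0021]
```

play_rows:
  commands:
    - [[0,0,3.2,0],[0,0,3,0],[0,0,0.5,0],[0,0,0.5,0],[0,0,0.4,0],[0,0,0.4,0],[0,0,0.4,0],[0,0,0.2,0],[0,0,0,0],[0,0,0,0]]

```text
t: 46.32
ee_pos: [0.6395, -0.2008, 0.0377]
eef_rot: [-3.141, 0.071, -0.0]
force: [3.6, 0.9, -7.7]
width: 0.144
grip_force: 55.0
```

play_rows:
  commands:
    - [[0,0,0,0],[0,0,0,0],[0,0,0,0],[0,0,-2,0],[0,0,-2,0],[0,0,0,0]]
  jaw: 0.6

```text
t: 47.08
ee_pos: [0.6407, -0.2012, 0.0808]
eef_rot: [3.14, -0.071, 0.005]
force: [0.1, -0.4, 0.2]
width: 0.398
grip_force: 0.0
```

play_rows:
  commands:
    - [[0,0,0,0],[0,0,0,0],[0,0,0,0],[0,0,0,0],[0,0,1,0],[0,0,1,0],[0,0,0.5,0],[0,0,0.4,0],[0,0,0.3,0],[0,0,0,0],[0,0,0,0]]
  jaw: 1

```text
t: 48.45
ee_pos: [0.6395, -0.2008, 0.047]
eef_rot: [3.14, -0.071, 0.0]
force: [-6.7, 1.3, 15.1]
width: 0.007
grip_force: 7.6
```

play_rows:
  commands:
    - [[0,0,-5,0],[0,0,-5,0],[-3.5,0,-4,0],[-4.5,0,-3,0],[-4.5,0,0,0],[-4.5,0,0,0],[0,0,0,0],[0,0,0,0]]
  jaw: 0.6

```text
t: 49.45
ee_pos: [0.4702, -0.1934, 0.2164]
eef_rot: [3.14, -0.071, 0.001]
force: [0.4, -0.8, 0.4]
width: 0.402
grip_force: 0.0
```

```bash
python3 - <<'E'
from h import *
I=camera_info("wrist"); im=read_camera("wrist"); s=read_camera("scene"); t=read_camera("top")
print(read_state()["ee_pos"])
cv2.imwrite("pics/f.png",np.vstack([np.hstack([cv2.resize(s[130:310,170:450],(400,257),interpolation=2),cv2.resize(t[90:340,90:460],(400,257),interpolation=2)]),cv2.resize(im[0:180],(800,257),interpolation=2)])[:,:,::-1])
for c in ("wrist","scene","top"):
  for p in pinpoint("bar1",c)[:7]:
    q=pp(p["position"]); i=I if c=="wrist" else None; print(c,round(p["score"],2),q.round(0),at(c,q,.04,i)[:2].round(4))
E
```

```text
[ 0.47041613 -0.19298005  0.21580699]
wrist 0.83 [478. 210.] [ 0.437 -0.446]
wrist 0.81 [111.  57.] [0.6454 0.0027]
wrist 0.71 [282.  42.] [ 0.6367 -0.201 ]
wrist 0.63 [194.  43.] [ 0.6447 -0.1029]
wrist 0.47 [477. 308.] [ 0.284  -0.4744]
scene 0.69 [238. 290.] [ 0.7868 -0.0738]
scene 0.67 [258. 177.] [ 0.2861 -0.286 ]
scene 0.55 [203. 190.] [ 0.4461 -0.4336]
scene 0.48 [280. 266.] [ 0.6479 -0.0031]
scene 0.47 [251. 252.] [ 0.6382 -0.1137]
scene 0.45 [231. 245.] [ 0.6392 -0.1903]
scene 0.39 [214. 162.] [ 0.2832 -0.4912]
top 0.75 [249. 164.] [0.6529 0.0014]
top 0.74 [424. 253.] [ 0.4191 -0.4625]
top 0.58 [286. 168.] [ 0.6441 -0.1   ]
top 0.5 [435. 315.] [ 0.2622 -0.4851]
```

View pics/f.png

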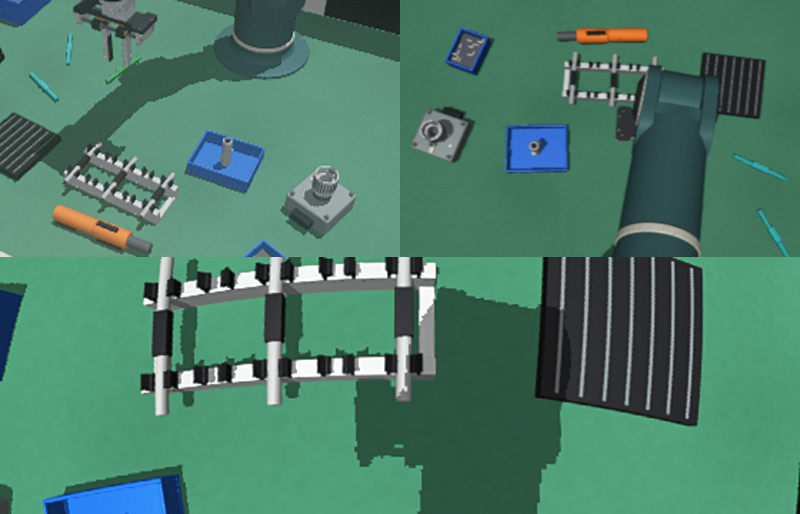

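The final views show all three steel bars seated in clip pairs and centred between the rails. The head stands in the tray, the collar is locked, and no steel bar is left on the bench. I hand the job in.

```bash
python3 -c "
from cell import *
print(hand_in())"
```

```text
the job is handed in; nothing more can be done
None
```

The job is handed in: the head stands in the empty blue tray, the empty chuck's collar is back in its locked seat, and all three steel driver bars are snapped home in their own clip pairs on the rack.

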